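# Fill the balance-weight tube and lock the mixer hatch

## Task

Top up the blue weight tube in the lab mixer with brass discs until the stack reaches the red line inside the tube (it takes two more discs; leave the third lying on the bench). Then swing the hatch fully shut, push the red stud in and turn it a quarter turn clockwise so that it springs up into its seat and locks the hatch, and let go. Do not disturb the tip box, the bottle or the tube rack.

Things in the scene. Friction and masses are not known exactly. Their poses are not given: they have to be found in the camera images.
- housing: White bench mixer base, 240 (x) x 200 (y) x 100 mm high, fixed. Origin: centre of its underside, on the bench; its x points away from its front panel (dark display), y to the left, z up. An open pocket in its deck, 130 x 128 mm, holds the weight tube; a hinged hatch covers the pocket.
- tube_floor (a point): Centre of the inner floor of the upright blue weight tube, 56 mm above the bench. Slick bore 45 mm, outside 53 mm; rim (red edge) 42 mm above this floor, 2 mm below the deck. The red line inside is 36 mm above the floor: three discs high. It already holds one disc; with a fourth the hatch cannot shut. 50 mm around the tube's axis is free above the deck while the hatch is open past 1.6 rad.
- hatch_hinge (a point): Middle of the hatch's hinge line, 65 mm to the left (+y of the housing) of the tube's axis and 103 mm above the bench, fixed to the housing with the housing's axes; the hinge line runs along its x.
- hatch (a joint): Angle of the hatch, rad: 0 shut flat on the deck, 1.57 upright; starts at 1.62 to 1.85, leaning out to +y. Aluminium, 150 mm along the hinge, 140 mm from hinge line to free edge, 6 mm thick (hinge line at mid thickness). A stiff hinge (0.25 N m) keeps it where it is left; push it over from its outer face near the free edge, beside the stud (2 to 4 N).
- hatch_edge (a point): Point of the hatch on the outer face at the free edge, 140 mm from the hinge line and 45 mm from the hatch's middle towards -x, clear of the stud. Its axes are the hatch's: x along the hinge, -y from the hinge to the free edge, z out of the outer face (up when shut).
- cam_grip (a point): Centre of the red bar grip of the stud, 120 mm from the hinge line at the hatch's middle, 25 mm out from the hatch's mid plane when the stud is out (128 mm above the bench when shut). Bar 36 mm long (own x), 10 mm thick (own y, grip across this), 18 mm high, on a round flange 32 mm wide and 4 mm high; flange underside 9 mm off the hatch's face. z points out of the hatch.
- cam (a joint): Turn of the stud, rad: 0 unlocked (bar along the hinge line), 1.57 locked (bar square to it), growing clockwise seen from above; stop at 1.62. It turns only with the hatch shut and the stud held in at least 6 mm (when out, a cross lug in a slot blocks it), with under 0.1 N m. Past about 1.35 the lug is under its seat.
- cam_in (a joint): How far the stud is pushed in, m: 0 out, 0.008 fully in (stop). A spring pushes it out: 5 N at 0, 11 N at 0.008. Let go past 1.35 rad, it springs up to about 0.004 into its seat and cannot turn back or come out: locked. Let go at smaller angles it stays at 0.006 under the keeper, not locked.
- disc0: Polished brass weight disc, 40 mm diameter, 12 mm thick, 0.12 kg (may vary); origin: centre of its underside, z along its axis. It lies in the tube from the start.
- disc1: Polished brass weight disc, 40 mm diameter, 12 mm thick, 0.12 kg (may vary); origin: centre of its underside, z along its axis. It lies flat on the bench.
- disc2: Polished brass weight disc, 40 mm diameter, 12 mm thick, 0.12 kg (may vary); origin: centre of its underside, z along its axis. It lies flat on the bench.
- disc3: Polished brass weight disc, 40 mm diameter, 12 mm thick, 0.12 kg (may vary); origin: centre of its underside, z along its axis. It lies flat on the bench.
- tip_box: Bystander: pipette tip box, white with yellow lid, 92 x 122 x 67 mm; origin: centre of its underside.
- bottle: Bystander: bottle with red cap, 60 mm diameter, 120 mm high; origin: centre of its underside.
- tube_rack: Bystander: cream tube rack with capped microtubes, 110 x 200 x 62 mm; origin: centre of its underside.

How it is judged:
By the outcome, as a careful person would: the job done as asked, in the order asked, and still so for the second after the job is handed in, with the robot touching nothing.
It also fails if it takes over 72 s, if anything falls off the work surface, if the arm or the gripper's body presses on something with over 40 N, if the wrist force passes 120 N, or if a joint passes its speed limit or range.

## Robot

A 6-joint arm with a two-finger parallel gripper is mounted at the origin on the work surface. World frame = base frame: x ahead of the robot, y to its left, z up, the work surface at z = 0. Lengths are in mm, angles in rad, forces in N, time in s.
With the tool pointing down it reaches from about 275 to 725 mm from the base axis. Payload 15.9 kg.
Tool frame: the origin (TCP) lies at the very end of the fingers, on their centre line; the grasp point (between the pads) lies 19 mm behind it; z points along the fingers, y is the line along which they close (so a half turn about z gives the same grasp; the last joint's range is limited). The gripper opens to 85 mm and grips with 20 to 120 N. Pads are 22 mm wide; open, the fingers measure 114 mm over their backs; the gripper's body (76 mm by 85 mm) begins 54 mm behind the grasp point. The pads swing forward as they close: fully open they stand 13 mm farther back than shut.
Start: joints at [-1.254, 0.213, -0.034, 1.323, 0, 1.571], TCP at [155.757, -475.105, 231.306] pointing down, gripper open.
Joint ranges: [-2.98, 2.98], [-0.74, 1.72], [-1.14, 1.35], [-2.1, 2.04], [-1.57, 1.44], [-3.14, 3.14]. Speed limits (rad/s): [1.89, 1.89, 2.39, 2.57, 3.14, 3.14].

## Interface

Orientations are given as a rotation vector (axis times angle).
In Python, from plant import robot gives the robot as it stands. The module is installed in compiled form; this text tells all that it offers.
- The arm moves only by the shell command python3 -m pendant 'ROWS'. ROWS is JSON, a list of rows, each a list of 3 entries, a list of its own where there are three numbers: the shift along the tool's x, y, z in m, then the turn, a rotation vector about the tool's x, y, z in degrees, then the closure, from -1 (fully open) to 1 (shut), so that 0 is half open. In form: [[[x, y, z], [ax, ay, az], grip], ...]. A call has 1 to 12 rows; each row is the pose to reach, as a shift and turn from the pose commanded when the call began, along the tool's axes at that moment; what a row does not reach only later rows make up. A row lasts 1/12 s, in which the tool goes at most 41.7 mm and 7.16 degrees, less where a joint would pass 70% of its speed; a pose out of reach is approached as far as the arm can. A call with a gripper value outside its range is refused whole. The fingers move at their own pace and stop on an object; the grip force is fixed at half the most. Time passes only in rows, so rows that repeat a pose let the fingers close. It gives the time, the measured TCP pose, the force, the opening and the grip force at its end, in the units of the state.
- robot.get_obs(): the state, without advancing time (a new reading comes with each control period).
- robot.capture(name): name is "side" or "top"; returns a dict with "pixels" (384x512x3 uint8, red, green, blue), "intrinsics" (3x3 intrinsics, pixels), "eye" and "orientation" of the camera in the world. Camera axes: x right, y down, z forward; pixel columns grow to the right and rows downward; lengths in mm; the calibration is good to about 2 mm. A picture is of the moment at which its call begins. There is no depth.
- robot.hand_in(): hands the job in; it is judged then, once.
Trained networks look in a picture, given as the dict that the camera call returned (one of the last four; its "shot" number tells which), for a name from the list of things; names that differ only in an ending like _2 or _b are one class to them, and where a whole thing is asked for, a point or a joint stands for the part that bears it (a point fixed in the world has none). Each returns a list of dicts, best first, with "confidence" (0 to 1); they miss things now and then, are a little off and sometimes report something else, mostly with a low value. They report only what shows in the picture. A call takes as long as a camera call.
- robot.cut_out(target, picture): "region" (384x512 bool, what is visible of it) and "bbox" ([centre column, centre row, width, height] in pixels, round what is visible of it).
The state is a dict: "clock": time; "qpos": joint angles; "joint_velocities": joint speeds; "joint_torque": joint torques, N m; "tcp_pos": TCP position; "ee_rot": TCP orientation; "wrist_force": force on the tool from outside, world axes, zero at the start; "torque": the same for the moment, N m; "opening": finger opening in mm; "grasp_force": force on a finger pad.
Only numpy, scipy, OpenCV 4.12 (cv2) and the standard library are available. Lean on these libraries where they do the work, as an engineer would, in place of code of your own. Each camera call takes 0.05 s, during which the arm holds its last target. There are 200 camera calls.

## Working session

There is one attempt and no reset: what is moved stays moved. The work goes in short steps, Python scripts to look and compute and a shell command to move; the robot and the scene stay as the last step left them, time stands still between calls to the robot, and variables do not carry over. Pictures are saved under pics/ and viewed, at most 10 in all, crops included, and the job is handed in when it is done.

```bash
mkdir -p pics; cat > h.py <<'E'
import numpy as np, cv2
from plant import robot
from scipy.spatial.transform import Rotation as R
def shot(n,f=None):
    p=robot.capture(n)
    if f: cv2.imwrite('pics/'+f,p['pixels'][:,:,::-1])
    return p
def rot(p):
    o=np.array(p['orientation'],float)
    return o if o.shape==(3,3) else R.from_rotvec(o).as_matrix()
def ray(p,uv):
    d=rot(p)@np.linalg.inv(np.array(p['intrinsics']))@np.array([uv[0],uv[1],1.])
    return np.array(p['eye'],float),d/np.linalg.norm(d)
def atz(p,uv,z):
    e,d=ray(p,uv); return e+d*(z-e[2])/d[2]
def proj(p,X):
    c=np.array(p['intrinsics'])@(rot(p).T@(np.array(X,float)-np.array(p['eye'],float))); return c[:2]/c[2]
def tri(p,a,q,b):
    e,d=ray(p,a);f,g=ray(q,b)
    s=np.linalg.lstsq(np.c_[d,-g],f-e,rcond=None)[0]
    x,y=e+s[0]*d,f+s[1]*g
    return (x+y)/2,np.linalg.norm(x-y)
E
python3 - <<'E'
from h import *
np.set_printoptions(precision=2,suppress=True)
P={n:shot(n,n+'0.png') for n in('top','side')}
for n,p in P.items():
    print(n,p['intrinsics'],p['eye'],p['orientation'],p['shot'])
    for t in('housing','hatch','cam','disc1','tip_box','bottle','tube_rack','tube_floor'):
        try:
            for r in robot.cut_out(t,p)[:5]: print(n,t,round(r['confidence'],2),np.round(r['bbox'],1),r['region'].sum())
        except Exception as e: print(t,e)
print(robot.get_obs())
E
```

```text
top [[376.98   0.   261.52]
 [  0.   376.98 195.55]
 [  0.     0.     1.  ]] [ 362.38   -8.18 1146.37] [-2.17  2.17 -0.12] 1
top housing 0.84 [213.6 161.8  99.1 103. ] 6358
top hatch 0.96 [181.4 163.9  35.1  57.1] 989
top cam 0.64 [168.5 162.4  13.6  11.9] 109
top disc1 0.69 [346.  181.2  13.2  11.5] 143
top tip_box 0.92 [403.8 184.8  49.4  31.8] 1558
top bottle 0.65 [ 92.9 235.7  36.4  21.3] 521
top tube_rack 0.76 [101.5 141.1  78.8  46.9] 2862
side [[482.49   0.   262.77]
 [  0.   482.49 196.97]
 [  0.     0.     1.  ]] [-459.37  751.25  899.36] [-1.1   2.19 -1.21] 2
side housing 0.58 [212.6 209.5 102.4  94.7] 6017
side hatch 0.61 [196.7 192.4  44.8  54.9] 1538
side cam 0.67 [186.2 182.4  14.5  11. ] 98
side cam 0.56 [212.8 211.3  98.7  94. ] 5969
side tip_box 0.63 [135.1 304.5  22.1  47.8] 1006
side bottle 0.71 [135.9 304.4  26.   48.9] 1055
side tube_rack 0.82 [ 92.6 254.6  88.1  60.9] 3086
side tube_rack 0.31 [188.9 182.4  13.9  12.1] 148
side tube_floor 0.82 [212.9 211.9 103.1  89.8] 6063
{'clock': 0.9, 'qpos': array([-1.25,  0.21, -0.03,  1.32,  0.  ,  1.57]), 'joint_velocities': array([-0., -0.,  0.,  0., -0.,  0.]), 'joint_torque': array([ -0.  , -68.59,  48.73,   0.  ,  -0.  ,   0.  ]), 'tcp_pos': array([ 155.77, -475.11,  231.32]), 'ee_rot': array([3.1, 0.5, 0. ]), 'wrist_force': array([ 0.33, -0.24,  0.24]), 'torque': array([ 0.04,  0.01, -0.02]), 'grasp_force': 0.0, 'opening': 85.55059479714546}
```

```bash
python3 - <<'E'
import cv2
for n in('top','side'):
    a=cv2.imread(f'pics/{n}0.png'); cv2.imwrite(f'pics/{n}0b.png',cv2.resize(a,(800,600),interpolation=cv2.INTER_CUBIC))
E
```

```text
(no output)
```

View pics/top0b.png

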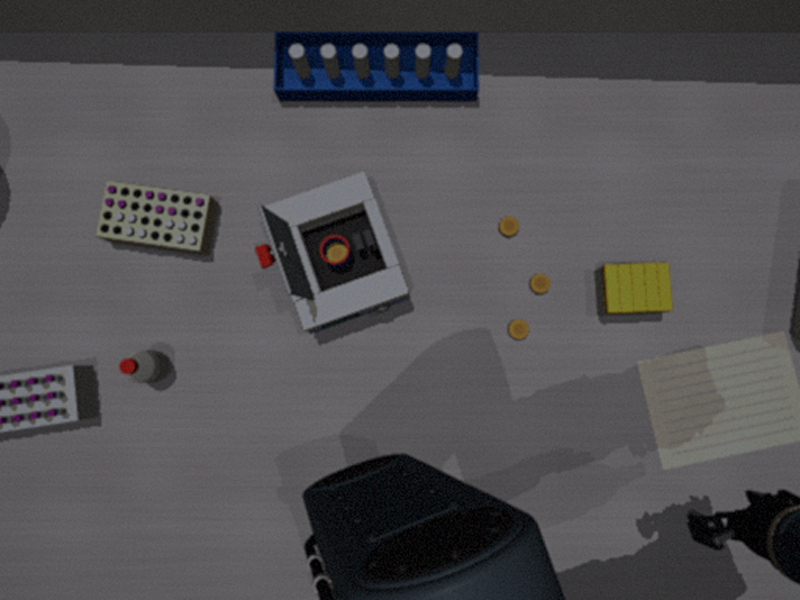

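View pics/side0b.png

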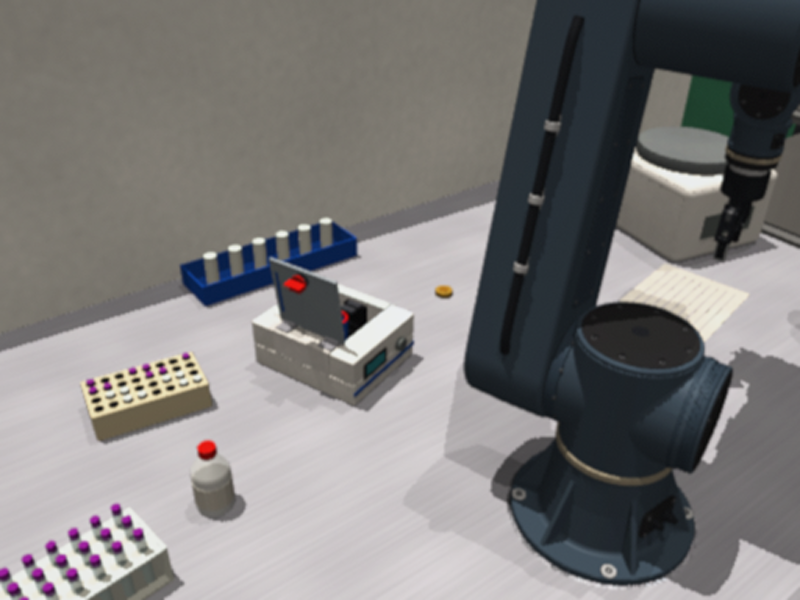

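The top view shows three brass discs at about (325,145), (346,182) and (331,211) in the original pixels. The red tube rim is at (214,159), and the hatch leans left with the red stud at (169,163). The side view shows the hatch open, one disc at (284,186), and the arm hiding the other two discs.

```bash
python3 - <<'E'
from h import *
np.set_printoptions(precision=1,suppress=True)
p=shot('top');q=shot('side')
def blobs(p,kind,mn=25):
    h=cv2.cvtColor(p['pixels'],cv2.COLOR_RGB2HSV)
    if kind=='brass': m=cv2.inRange(h,(8,110,60),(24,255,255))
    else: m=cv2.inRange(h,(0,150,70),(6,255,255))|cv2.inRange(h,(174,150,70),(180,255,255))
    n,l,s,c=cv2.connectedComponentsWithStats(m)
    return [(c[i],s[i]) for i in range(1,n) if s[i][4]>mn]
for n,r in(('top',p),('side',q)):
  for k in('brass','red'):
    for c,s in blobs(r,k,12): print(n,k,c,s, atz(r,c,98 if k=='red' else 8))
C=[atz(p,np.array(c)/1.5625,100)[:2] for c in((263,207),(363,174),(408,297),(303,326))]
print(np.array(C)); print([np.linalg.norm(C[i]-C[i-1]) for i in range(4)],[np.degrees(np.arctan2(*(C[i]-C[i-1])[::-1])) for i in range(4)],np.mean(C,0))
# stud grip: red blob both views
E
```

```text
top brass [325.4 144.5] [320 139  12  12 121] [ 639.3 -212.1    8. ]
top brass [215.1 161.4] [209 156  14  12 129] [586.8 127.    8. ]
top brass [345.1 181.1] [339 175  13  13 125] [ 525.5 -270.2    8. ]
top brass [398.6 195. ] [387 177  38  24  75] [ 482.6 -432.1    8. ]
top brass [331.4 210.3] [326 204  12  13 125] [ 436.2 -226.5    8. ]
top red [212.8 158.2] [204 150  20  19  93] [578.3 123.   98. ]
top red [168.5 163.4] [164 157  10  14  95] [563.4 247.4  98. ]
top red [ 81.1 233.9] [ 77 230   9   9  71] [366.3 483.6  98. ]
side brass [283.7 186. ] [279 183  10   7  61] [ 641. -211.    8.]
side red [189.2 181.3] [182 176  14  12 117] [727.8 116.   98. ]
side red [220.5 202.3] [219 199   4   8  26] [567.1 101.4  98. ]
side red [132.1 287.4] [127 282  11  12 106] [383.1 470.2  98. ]
[[652.  249.6]
 [713.7  68.5]
 [487.2 -13.3]
 [435.5 173.4]]
[np.float64(229.52858085063392), np.float64(191.2854295768618), np.float64(240.8494796959832), np.float64(193.7871000806017)] [np.float64(19.378333840424137), np.float64(-71.18941774240889), np.float64(-160.13149666487405), np.float64(105.47032015246846)] [572.1 119.6]
```

```bash
cat >> h.py <<'E'
def redmask(p,x0,x1,y0,y1,k=6):
    a=cv2.resize(p['pixels'][y0:y1,x0:x1],None,fx=k,fy=k,interpolation=cv2.INTER_CUBIC).astype(int)
    return ((a[...,0]-np.maximum(a[...,1],a[...,2]))>45).astype(np.uint8)
def ring(p,z=98):
    k=6;m=redmask(p,196,232,142,178,k)
    pts=cv2.findContours(m,cv2.RETR_EXTERNAL,cv2.CHAIN_APPROX_NONE)[0]
    h=cv2.convexHull(np.vstack([c for c in pts if len(c)>25]))
    (c,ax,an)=cv2.fitEllipse(h)
    uv=(np.array(c)+.5)/k-.5+[196,142]
    return uv,np.array(ax)/k,atz(p,uv,z)
E
python3 - <<'E'
from h import *
np.set_printoptions(precision=2,suppress=True)
p=shot('top');q=shot('side')
uv,ax,X=ring(p);print('ring',uv,ax,X, 'mm/px',(p['eye'][2]-98)/376.98)
S,e=tri(p,(168.5,163.4),q,(189.2,181.3)); print('stud',S,e)
v=S[:2]-X[:2]; print('yaw',np.degrees(np.arctan2(-v[0],v[1])),'d',np.linalg.norm(v))
d=np.linalg.norm(v)-65; dz=S[2]-103; print('hatch angle',np.degrees(np.arctan2(dz,-d)-0),np.hypot(d,dz), 'exp r',np.hypot(120,25))
print(tri(p,(325.4,144.5),q,(283.7,186.)), 'ring side proj',proj(q,X))
# ring through side view: extent
m=redmask(q,205,235,190,215); ys,xs=np.nonzero(m); print(xs.min()/6+205,xs.max()/6+205,ys.min()/6+190,ys.max()/6+190)
for a in(0,90,180,270): print(a,proj(q,X+24.5*np.array([np.cos(np.radians(a)),np.sin(np.radians(a)),0])))
cv2.imwrite('pics/m.png',np.vstack([cv2.resize(p['pixels'][130:200,150:245,::-1],None,fx=6,fy=6)]))
E
```

```text
ring [213.65 159.16] [18.95 19.37] [575.47 120.48  98.  ] mm/px 2.7809752278973208
stud [539.2  216.65 225.01] 0.407614490261693
yaw 20.662636228250715 d 102.78861742188457
hatch angle 107.20893611447387 127.72593791715772 exp r 122.57650672131263
(array([ 640.02, -211.51,    8.1 ]), np.float64(1.8562823186184303)) ring side proj [213.67 203.08]
218.33333333333334 223.5 198.5 207.0
0 [209.29 199.44]
90 [206.68 205.72]
180 [218.14 206.8 ]
270 [220.53 200.48]
```

View pics/m.png

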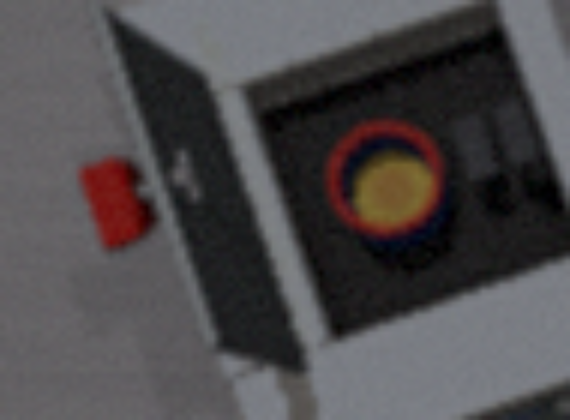

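The crop shows the red rim centred near (214,159.5) with one disc below it, and the stud on the hatch's outer face.

```bash
cat >> h.py <<'E'
def to(x,y,z,yaw=None):
    o=robot.get_obs(); M=R.from_rotvec(o['ee_rot']).as_matrix()
    T=np.column_stack([M[:,0]*[1,1,0],M[:,1]*[1,1,0],[0,0,-1]])
    s=M.T@(np.array([x,y,z])-o['tcp_pos'])/1000
    cur=np.degrees(np.arctan2(M[1,0],M[0,0]))
    r=0 if yaw is None else (cur-yaw+180)%360-180
    print('shift',np.round(s,4),'rz %.2f'%r,'yaw %.2f'%cur,'tilt',np.round(M[:2,2],4),'clock',o['clock'])
E
python3 - <<'E'
from h import *
to(525.3,-270,60,20)
E
```

```text
shift [ 0.415  -0.0798  0.1713] rz -1.85 yaw 18.15 tilt [0. 0.] clock 1.1
```

```bash
python3 -m pendant '[[[0.415,-0.0798,0.171],[0,0,-1.8],-1],[[0.415,-0.0798,0.171],[0,0,-1.8],-1],[[0.415,-0.0798,0.171],[0,0,-1.8],-1],[[0.415,-0.0798,0.171],[0,0,-1.8],-1],[[0.415,-0.0798,0.171],[0,0,-1.8],-1],[[0.415,-0.0798,0.171],[0,0,-1.8],-1],[[0.415,-0.0798,0.171],[0,0,-1.8],-1],[[0.415,-0.0798,0.171],[0,0,-1.8],-1],[[0.415,-0.0798,0.171],[0,0,-1.8],-1],[[0.415,-0.0798,0.171],[0,0,-1.8],-1],[[0.415,-0.0798,0.171],[0,0,-1.8],-1],[[0.415,-0.0798,0.171],[0,0,-1.8],-1]]'; python3 -c "
from h import *
to(525.3,-270,4,20); print(robot.get_obs()['qpos'])"
```

```text
clock: 2.1
tcp_pos: [528.7, -266.1, 57.1]
ee_rot: [-3.091, -0.55, 0.002]
wrist_force: [0.1, 1.0, -0.6]
opening: 85.6
grasp_force: 0.0
shift [-0.0045  0.0027  0.0531] rz 0.20 yaw 20.20 tilt [-0.0014  0.0021] clock 2.1
[-4.66959790e-01  4.88107106e-01 -9.29061896e-02  9.92032296e-01
  1.27069391e-03  2.32209568e+00]
```

```bash
python3 -m pendant '[[[0,0,0.028],[0,0,0],-0.5],[[0,0,0.056],[0,0,0],-0.5],[[0,0,0.056],[0,0,0],-0.2],[[0,0,0.056],[0,0,0],0.2],[[0,0,0.056],[0,0,0],0.4],[[0,0,0.056],[0,0,0],0.4],[[0,0,0.056],[0,0,0],0.4]]'; python3 -c "
from h import *
to(525.3,-270,4,20)"
```

```text
clock: 2.68
tcp_pos: [526.0, -270.6, 5.9]
ee_rot: [3.093, 0.544, 0.003]
wrist_force: [0.1, 0.0, -1.2]
opening: 36.5
grasp_force: 60.0
shift [-0.0005 -0.0008  0.0019] rz -0.06 yaw 19.94 tilt [ 0.002 -0.001] clock 2.6833
```

```bash
python3 -m pendant '[[[0,0,0],[0,0,0],-0.5],[[0,0,0],[0,0,0],-0.5],[[0,0,0],[0,0,-45],-0.5],[[0,0,0],[0,0,-90],-0.5],[[0,0,0],[0,0,-90],-0.5],[[0,0,0],[0,0,-90],-0.5],[[0,0,0],[0,0,-90],-0.5],[[0,0,0],[0,0,-90],-0.5],[[0,0,0],[0,0,-90],-0.5],[[0,0,0],[0,0,-90],-0.5],[[0,0,0],[0,0,-90],-0.5],[[0,0,0],[0,0,-90],-0.5]]'; python3 -c "
from h import *
to(525.3,-270,4,110)"
```

```text
clock: 3.68
tcp_pos: [525.4, -270.1, 4.7]
ee_rot: [2.184, 2.258, 0.0]
wrist_force: [0.8, 0.4, 0.5]
opening: 64.0
grasp_force: 0.0
shift [ 0.0001 -0.0001  0.0007] rz -18.08 yaw 91.92 tilt [ 0.0004 -0.0002] clock 3.6833
```

```bash
python3 -m pendant '[[[0,0,0],[0,0,-18],-0.5],[[0,0,0],[0,0,-18],-0.5],[[0,0,0],[0,0,-18],-0.5],[[0,0,0],[0,0,-18],-0.2],[[0,0,0],[0,0,-18],0.2],[[0,0,0],[0,0,-18],0.3],[[0,0,0],[0,0,-18],0.3],[[0,0,0],[0,0,-18],0.3]]'; python3 -c "
from h import *
to(525.3,-270,4,110)"
```

```text
clock: 4.35
tcp_pos: [525.5, -270.1, 5.0]
ee_rot: [1.815, 2.563, 0.0]
wrist_force: [-2.2, 0.5, 7.9]
opening: 36.7
grasp_force: 59.0
shift [ 0.0002 -0.0001  0.001 ] rz -0.59 yaw 109.41 tilt [ 0.0007 -0.0004] clock 4.35
```

```bash
python3 -m pendant '[[[0,0,0],[0,0,0],-0.5],[[0,0,0],[0,0,0],-0.5],[[0,0,-0.04],[0,0,0],-0.5],[[-0.17,0,-0.08],[0,0,0],-0.5],[[-0.17,0,-0.08],[0,0,0],-0.5],[[-0.17,0,-0.08],[0,0,0],-0.5],[[-0.17,0,-0.08],[0,0,0],-0.5],[[-0.17,0,-0.08],[0,0,0],-0.5]]'; python3 - <<'E'
from h import *
np.set_printoptions(precision=2,suppress=True)
p=shot('top','top1.png')
a=p['pixels'][165:198,330:362].astype(int)
def cen(x0,x1,y0,y1):
    k=6;a=cv2.resize(p['pixels'][y0:y1,x0:x1],None,fx=k,fy=k,interpolation=cv2.INTER_CUBIC).astype(int)
    m=((a[...,0]-a[...,2])>45).astype(np.uint8)
    c=max(cv2.findContours(m,0,1)[0],key=cv2.contourArea); (u,v),r=cv2.minEnclosingCircle(c); M=cv2.moments(c)
    return np.array([(M['m10']/M['m00']+.5)/k-.5+x0,(M['m01']/M['m00']+.5)/k-.5+y0]),2*r/k,np.sqrt(4*M['m00']/np.pi)/k
for b in((330,362,165,198),(310,341,130,160),(316,347,195,226)):
    c,r,d=cen(*b); print(c,r,d,atz(p,c,10))
print(ring(p)); to(525.4,-270.1,60,110)
E
```

```text
clock: 5.02
tcp_pos: [583.0, -434.9, 85.2]
ee_rot: [1.815, 2.561, -0.001]
wrist_force: [-0.2, -0.6, -0.0]
opening: 64.0
grasp_force: 0.0
[345.86 180.9 ] 12.6281369527181 12.206011249240262 [ 525.75 -272.07   10.  ]
[325.28 144.35] 12.701005299886068 12.370784927567867 [ 639.41 -211.51   10.  ]Traceback (most recent call last):
  File "<stdin>", line 11, in <module>
  File "<stdin>", line 8, in cen
ValueError: max() iterable argument is empty
```

```bash
python3 -m pendant '[[[0.17,0,0.04],[0,0,0],-0.5],[[0.17,0,0.04],[0,0,0],-0.5],[[0.17,0,0.04],[0,0,0],-0.5],[[0.17,0,0.04],[0,0,0],-0.5],[[0.17,0,0.04],[0,0,0],-0.5],[[0.17,0,0.06],[0,0,0],-0.5],[[0.17,0,0.08],[0,0,0],-0.5],[[0.17,0,0.08],[0,0,0],-0.4],[[0.17,0,0.08],[0,0,0],0],[[0.17,0,0.08],[0,0,0],0.3],[[0.17,0,0.08],[0,0,0],0.3],[[0.17,0,0.08],[0,0,0],0.3]]'; python3 -m pendant '[[[0,0,-0.03],[0,0,0],0.3],[[0,0,-0.06],[0,0,0],0.3],[[0,0,-0.1],[0,0,0],0.3],[[0,0,-0.14],[0,0,0],0.3],[[0,0,-0.145],[0,0,0],0.3],[[0,0,-0.145],[0,0,0],0.3]]';python3 -c "
from h import *
to(574.9,121.8,150,110)"
```

```text
clock: 6.07
tcp_pos: [525.9, -270.5, 5.5]
ee_rot: [1.811, 2.565, 0.0]
wrist_force: [-0.5, 1.0, 6.5]
opening: 37.0
grasp_force: 60.5
clock: 6.57
tcp_pos: [526.9, -271.0, 152.7]
ee_rot: [1.809, 2.562, 0.001]
wrist_force: [0.4, 0.5, -2.3]
opening: 36.8
grasp_force: 60.3
shift [0.3541 0.1767 0.0019] rz -0.45 yaw 109.55 tilt [ 0.0052 -0.0027] clock 6.5667
```

```bash
python3 -m pendant '[[[0.3526,0.178,0],[0,0,0],0.3],[[0.3526,0.178,0],[0,0,0],0.3],[[0.3526,0.178,0],[0,0,0],0.3],[[0.3526,0.178,0],[0,0,0],0.3],[[0.3526,0.178,0],[0,0,0],0.3],[[0.3526,0.178,0],[0,0,0],0.3],[[0.3526,0.178,0],[0,0,0],0.3],[[0.3526,0.178,0],[0,0,0],0.3],[[0.3526,0.178,0],[0,0,0],0.3],[[0.3526,0.178,0],[0,0,0],0.3],[[0.3526,0.178,0],[0,0,0],0.3],[[0.3526,0.178,0],[0,0,0],0.3]]';python3 - <<'E'
from h import *
q=shot('side')
print(proj(q,[575,122,150]),proj(q,[575,122,98]))
cv2.imwrite('pics/s1.png',cv2.resize(q['pixels'][110:250,140:290,::-1],None,fx=4,fy=4,interpolation=cv2.INTER_CUBIC))
to(574.9,121.8,100,110)
E
```

```text
clock: 7.57
tcp_pos: [574.1, 122.8, 147.7]
ee_rot: [-1.808, -2.567, 0.003]
wrist_force: [0.0, -1.6, -2.1]
opening: 36.6
grasp_force: 60.4
[212.7531171  188.54949262] [213.32118628 203.31383785]
shift [-0.0002  0.0008  0.048 ] rz -0.39 yaw 109.61 tilt [-0.0019 -0.0006] clock 7.6167
```

View pics/s1.png

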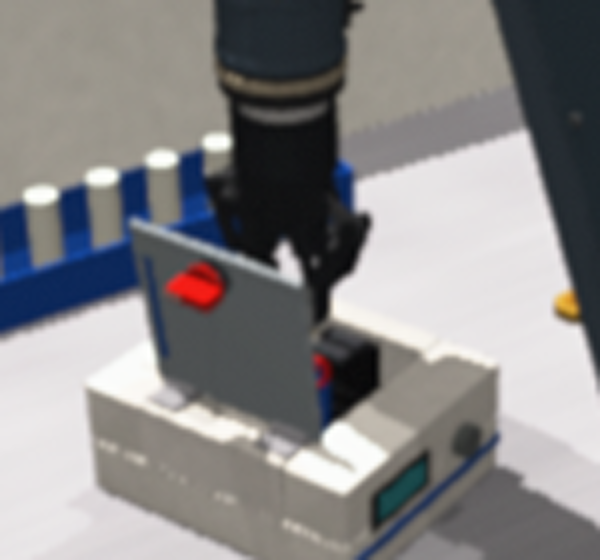

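```bash
python3 -m pendant '[[[0,0,0.02],[0,0,0],0.3],[[0,0,0.035],[0,0,0],0.3],[[0,0,0.044],[0,0,0],0.3],[[0,0,0.046],[0,0,0],0.3],[[0,0,0.046],[0,0,0],0.3],[[0,0,0.046],[0,0,0],0.3]]';python3 -m pendant '[[[0,0,0.002],[0,0,0],0.3],[[0,0,0.003],[0,0,0],0.3],[[0,0,0.003],[0,0,0],0.3],[[0,0,0.003],[0,0,0],0.3]]';python3 -c "
from h import *
o=robot.get_obs();print(o['wrist_force'],o['torque']);to(574.9,121.8,100,110)"
```

```text
clock: 8.12
tcp_pos: [575.1, 121.4, 103.9]
ee_rot: [1.812, 2.566, 0.001]
wrist_force: [0.2, -0.2, -0.9]
opening: 36.5
grasp_force: 60.4
clock: 8.45
tcp_pos: [574.9, 121.9, 100.5]
ee_rot: [1.811, 2.567, 0.0]
wrist_force: [0.3, -0.1, -0.8]
opening: 36.3
grasp_force: 60.4
[ 0.32580395 -0.11046845 -0.8056621 ] [-0.01079703  0.04997222  0.00575648]
shift [-0.0001 -0.0001  0.0005] rz -0.43 yaw 109.57 tilt [0.0003 0.    ] clock 8.45
```

```bash
python3 -m pendant '[[[0,0,0],[0,0,0],0],[[0,0,0],[0,0,0],-0.3],[[0,0,0],[0,0,0],-0.3],[[0,0,0],[0,0,0],-0.3],[[0,0,-0.04],[0,0,0],-0.3],[[0,0,-0.06],[0,0,0],-0.4],[[-0.04,0,-0.06],[0,0,0],-0.5],[[-0.08,0,-0.06],[0,0,0],-0.5],[[-0.12,0,-0.06],[0,0,0],-0.5],[[-0.16,0,-0.06],[0,0,0],-0.5],[[-0.2,0,-0.06],[0,0,0],-0.5],[[-0.2,0,-0.06],[0,0,0],-0.5]]';python3 - <<'E'
from h import *
np.set_printoptions(precision=2,suppress=True)
p=shot('top','top2.png');q=shot('side')
a=cv2.resize(p['pixels'][130:190,180:245,::-1],None,fx=6,fy=6,interpolation=cv2.INTER_CUBIC)
b=cv2.resize(p['pixels'][120:230,300:370,::-1],None,fx=3.28,fy=3.2727,interpolation=cv2.INTER_CUBIC)
cv2.imwrite('pics/t2.png',np.hstack([a,b[:360]]))
to(435.9,-224.6,60,110)
E
```

```text
clock: 9.45
tcp_pos: [643.1, -72.9, 159.7]
ee_rot: [1.817, 2.561, -0.002]
wrist_force: [0.2, 0.3, -0.1]
opening: 63.9
grasp_force: 0.0
shift [-0.08 -0.25  0.1 ] rz -0.57 yaw 109.43 tilt [-0.  0.] clock 9.55
```

View pics/t2.png

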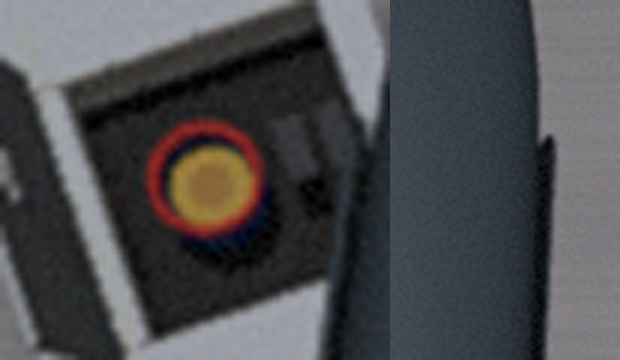

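The crop shows the second disc lying flat and centred inside the red rim, at about (214,160). The arm covers the bench discs.

```bash
python3 -c "
from h import *
to(435.8,-224.3,60,20)"
```

```text
shift [-0.0788 -0.2464  0.0999] rz 89.43 yaw 109.43 tilt [-0.0004  0.0002] clock 9.55
```

```bash
python3 -m pendant '[[[-0.079,-0.246,0.1],[0,0,89.5],-0.5],[[-0.079,-0.246,0.1],[0,0,89.5],-0.5],[[-0.079,-0.246,0.1],[0,0,89.5],-0.5],[[-0.079,-0.246,0.1],[0,0,89.5],-0.5],[[-0.079,-0.246,0.1],[0,0,89.5],-0.5],[[-0.079,-0.246,0.1],[0,0,89.5],-0.5],[[-0.079,-0.246,0.1],[0,0,89.5],-0.5],[[-0.079,-0.246,0.1],[0,0,89.5],-0.5],[[-0.079,-0.246,0.1],[0,0,89.5],-0.5],[[-0.079,-0.246,0.1],[0,0,89.5],-0.5],[[-0.079,-0.246,0.1],[0,0,89.5],-0.5],[[-0.079,-0.246,0.1],[0,0,89.5],-0.5]]';python3 -m pendant '[[[0,0,0],[0,0,4],-0.5],[[0,0,0],[0,0,4],-0.5]]'; python3 -c "
from h import *
to(435.8,-224.3,5,20)"
```

```text
clock: 10.55
tcp_pos: [436.7, -222.3, 60.5]
ee_rot: [-3.077, -0.636, -0.001]
wrist_force: [0.5, 0.3, -0.4]
opening: 64.1
grasp_force: 0.0
clock: 10.72
tcp_pos: [436.7, -222.3, 60.5]
ee_rot: [-3.096, -0.532, -0.0]
wrist_force: [-0.2, 0.1, 0.0]
opening: 64.2
grasp_force: 0.0
shift [-0.0015  0.0016  0.0555] rz -0.49 yaw 19.51 tilt [0.0003 0.0001] clock 10.7167
```

```bash
python3 -m pendant '[[[-0.0015,0.0016,0.025],[0,0,0],-0.5],[[-0.0015,0.0016,0.05],[0,0,0],-0.5],[[-0.0015,0.0016,0.0555],[0,0,0],-0.5],[[-0.0015,0.0016,0.0555],[0,0,0],-0.2],[[-0.0015,0.0016,0.0555],[0,0,0],0.2],[[-0.0015,0.0016,0.0555],[0,0,0],0.3],[[-0.0015,0.0016,0.0555],[0,0,0],0.3],[[-0.0015,0.0016,0.0555],[0,0,0],0.3],[[-0.0015,0.0016,0.0555],[0,0,0],-0.5],[[-0.0015,0.0016,0.0555],[0,0,0],-0.5],[[-0.0015,0.0016,0.0555],[0,0,-7],-0.5]]';python3 -m pendant '[[[0,0,0],[0,0,-83],-0.5],[[0,0,0],[0,0,-83],-0.5],[[0,0,0],[0,0,-83],-0.5],[[0,0,0],[0,0,-83],-0.5],[[0,0,0],[0,0,-83],-0.5],[[0,0,0],[0,0,-83],-0.5],[[0,0,0],[0,0,-83],-0.5],[[0,0,0],[0,0,-83],-0.5],[[0,0,0],[0,0,-83],-0.5],[[0,0,0],[0,0,-83],-0.5],[[0,0,0],[0,0,-83],-0.5],[[0,0,0],[0,0,-83],-0.5]]';python3 -m pendant '[[[0,0,0],[0,0,0],-0.4],[[0,0,0],[0,0,0],-0.1],[[0,0,0],[0,0,0],0.2],[[0,0,0],[0,0,0],0.3],[[0,0,0],[0,0,0],0.3],[[0,0,0],[0,0,0],0.3],[[0,0,-0.04],[0,0,0],0.3],[[0,0,-0.08],[0,0,0],0.3],[[0,0,-0.12],[0,0,0],0.3],[[0,0,-0.145],[0,0,0],0.3],[[0,0,-0.145],[0,0,0],0.3]]'; python3 -c "
from h import *
to(574.9,121.8,150,110)"
```

```text
clock: 11.63
tcp_pos: [435.9, -225.6, 5.2]
ee_rot: [3.058, 0.72, 0.001]
wrist_force: [-0.9, -0.4, 0.2]
opening: 63.8
grasp_force: 0.0
clock: 12.63
tcp_pos: [435.8, -225.5, 5.1]
ee_rot: [1.801, 2.574, 0.0]
wrist_force: [-0.8, -0.4, 0.2]
opening: 64.1
grasp_force: 0.0
clock: 13.55
tcp_pos: [437.9, -226.6, 155.1]
ee_rot: [1.809, 2.559, 0.002]
wrist_force: [0.6, -0.1, -1.2]
opening: 36.7
grasp_force: 60.8
shift [0.2828 0.2453 0.0049] rz -0.51 yaw 109.49 tilt [ 0.0067 -0.0035] clock 13.55
```

```bash
python3 -m pendant '[[[0.2806,0.2474,0],[0,0,0],0.3],[[0.2806,0.2474,0],[0,0,0],0.3],[[0.2806,0.2474,0],[0,0,0],0.3],[[0.2806,0.2474,0],[0,0,0],0.3],[[0.2806,0.2474,0],[0,0,0],0.3],[[0.2806,0.2474,0],[0,0,0],0.3],[[0.2806,0.2474,0],[0,0,0],0.3],[[0.2806,0.2474,0],[0,0,0],0.3],[[0.2806,0.2474,0],[0,0,0],0.3],[[0.2806,0.2474,0],[0,0,0],0.3],[[0.2806,0.2474,0],[0,0,0],0.3],[[0.2806,0.2474,0],[0,0,0],0.3]]';python3 -m pendant '[[[0,0,0.01],[0,0,0],0.3],[[0,0,0.02],[0,0,0],0.3],[[0,0,0.02],[0,0,0],0.3],[[0,0,0.02],[0,0,0],0.3]]';python3 -c "
from h import *
to(574.9,121.8,104,110)"
```

```text
clock: 14.55
tcp_pos: [574.0, 121.9, 149.1]
ee_rot: [-1.811, -2.566, 0.002]
wrist_force: [0.4, 0.0, -1.2]
opening: 36.2
grasp_force: 60.8
clock: 14.88
tcp_pos: [573.6, 121.1, 128.9]
ee_rot: [-1.811, -2.565, 0.002]
wrist_force: [-0.6, -0.4, -0.6]
opening: 36.5
grasp_force: 60.8
shift [0.0002 0.0015 0.0249] rz -0.45 yaw 109.55 tilt [-0.0018 -0.0004] clock 14.8833
```

```bash
python3 -m pendant '[[[0,0.001,0.015],[0,0,0],0.3],[[0,0.001,0.024],[0,0,0],0.3],[[0,0.001,0.026],[0,0,0],0.3],[[0,0.001,0.028],[0,0,0],0.3],[[0,0.001,0.028],[0,0,0],0.3],[[0,0.001,0.028],[0,0,0],0.3]]';python3 -c "
from h import *
o=robot.get_obs();print(o['wrist_force'],o['torque']);to(574.9,121.8,100,110)"
```

```text
clock: 15.38
tcp_pos: [575.6, 122.3, 102.3]
ee_rot: [1.81, 2.567, 0.001]
wrist_force: [-0.2, 0.3, -1.4]
opening: 36.2
grasp_force: 60.9
[-0.18441471  0.34216358 -1.36442115] [0.02754292 0.02733105 0.01622587]
shift [-0.0002 -0.0008  0.0023] rz -0.38 yaw 109.62 tilt [0.0005 0.0001] clock 15.3833
```

```bash
python3 -m pendant '[[[0,-0.001,0.001],[0,0,0],0.3],[[0,-0.001,0.001],[0,0,0],0.3],[[0,-0.001,0.001],[0,0,0],0.3],[[0,-0.001,0.001],[0,0,0],0],[[0,-0.001,0.001],[0,0,0],-0.3],[[0,-0.001,0.001],[0,0,0],-0.3],[[0,-0.001,0.001],[0,0,0],-0.3],[[0,0,-0.04],[0,0,0],-0.3],[[0,0,-0.08],[0,0,0],-0.3],[[-0.04,0,-0.12],[0,0,0],-0.3],[[-0.08,0,-0.15],[0,0,0],-0.3],[[-0.12,0,-0.15],[0,0,0],-0.3]]';python3 -m pendant '[[[-0.04,0,-0.03],[0,0,-7],0.5],[[-0.08,0,-0.03],[0,0,-14],1],[[-0.08,0,-0.03],[0,0,-14],1]]';python3 - <<'E'
from h import *
p=shot('top','top3.png')
a=cv2.resize(p['pixels'][130:190,150:245,::-1],None,fx=6,fy=6,interpolation=cv2.INTER_CUBIC)
cv2.imwrite('pics/t3.png',a)
print(ring(p));o=robot.get_obs();print(o['tcp_pos'],o['qpos'])
E
```

```text
clock: 16.38
tcp_pos: [610.8, 26.1, 251.9]
ee_rot: [1.805, 2.567, 0.005]
wrist_force: [1.9, 0.9, 0.4]
opening: 55.4
grasp_force: 0.0
clock: 16.63
tcp_pos: [638.2, -55.1, 278.5]
ee_rot: [1.472, 2.772, -0.001]
wrist_force: [-0.9, 0.5, -1.4]
opening: 19.8
grasp_force: 0.0
(array([213.58433278, 159.13604863]), array([19.21893692, 19.6401825 ]), array([575.53024019, 120.67262548,  98.        ]))
[637.76312046 -53.51225162 277.5566243 ] [-8.33737396e-02  5.33986507e-01  5.45996033e-01  1.58177156e+00
 -6.82056790e-04  9.01612568e-01]
```

View pics/t3.png

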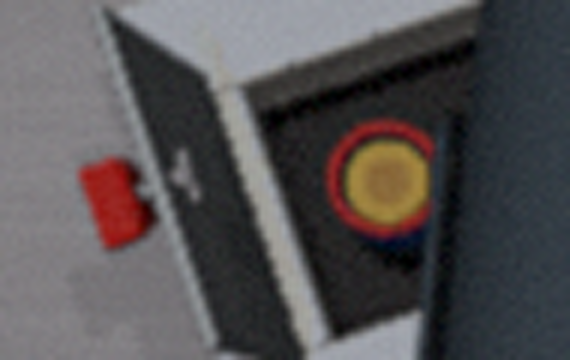

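The crop shows the third disc flat and centred in the tube, just below the red rim. The hatch hasn't moved.

```bash
python3 -c "
from h import *
to(491.6,219.2,290,200)"
```

```text
shift [ 0.308   0.029  -0.0128] rz -76.44 yaw 123.56 tilt [ 0.001  -0.0008] clock 16.6833
```

```bash
python3 -m pendant '[[[0.308,0.029,-0.0128],[0,0,-76],1],[[0.308,0.029,-0.0128],[0,0,-76],1],[[0.308,0.029,-0.0128],[0,0,-76],1],[[0.308,0.029,-0.0128],[0,0,-76],1],[[0.308,0.029,-0.0128],[0,0,-76],1],[[0.308,0.029,-0.0128],[0,0,-76],1],[[0.308,0.029,-0.0128],[0,0,-76],1],[[0.308,0.029,-0.0128],[0,0,-76],1],[[0.308,0.029,-0.0128],[0,0,-76],1],[[0.308,0.029,-0.0128],[0,0,-76],1],[[0.308,0.029,-0.0128],[0,0,-76],1],[[0.308,0.029,-0.0128],[0,0,-76],1]]';python3 -c "
from h import *
to(491.6,219.2,215,200)"
```

```text
clock: 17.68
tcp_pos: [489.5, 223.7, 290.0]
ee_rot: [0.541, -3.094, -0.0]
wrist_force: [0.1, -0.2, 0.1]
opening: -0.1
grasp_force: 0.0
shift [-0.0005 -0.0049  0.075 ] rz -0.16 yaw -160.16 tilt [-0.0003 -0.    ] clock 17.6833
```

```bash
python3 -m pendant '[[[0,0,0.03],[0,0,0],1],[[0,0,0.065],[0,0,0],1],[[0,0,0.065],[0,0,0],1],[[0,-0.01,0.065],[0,0,0],1],[[0,-0.01,0.065],[0,0,0],1]]';python3 -c "
from h import *
o=robot.get_obs()['tcp_pos']; d=o[:2]-[552.7,182.9]; print(d@[.9397,.342],d@[-.342,.9397],o[2])"
```

```text
clock: 18.1
tcp_pos: [494.5, 212.8, 227.1]
ee_rot: [-0.532, 3.094, -0.0]
wrist_force: [0.7, -0.2, 0.8]
opening: 0.1
grasp_force: 0.0
-44.52233375787673 47.974833134125404 227.13467670259504
```

```bash
python3 -m pendant '[[[0,-0.015,-0.002],[0,0,0],1],[[0,-0.0305,-0.002],[0,0,0],1],[[0,-0.047,-0.001],[0,0,0],1],[[0,-0.063,0.0015],[0,0,0],1],[[0,-0.079,0.0065],[0,0,0],1],[[0,-0.0934,0.013],[0,0,0],1],[[0,-0.108,0.0226],[0,0,0],1],[[0,-0.12,0.0325],[0,0,0],1],[[0,-0.1315,0.0454],[0,0,0],1],[[0,-0.1403,0.058],[0,0,0],1],[[0,-0.1403,0.058],[0,0,0],1]]';python3 -c "
from h import *
o=robot.get_obs()['tcp_pos']; d=o[:2]-[552.7,182.9]; print(d@[.9397,.342],d@[-.342,.9397],o[2])"
```

```text
clock: 19.02
tcp_pos: [541.0, 79.9, 166.4]
ee_rot: [0.532, -3.095, 0.001]
wrist_force: [-0.9, 0.1, 0.1]
opening: 0.3
grasp_force: 0.0
-46.17751819515156 -92.79923198925967 166.40833826909198
```

```bash
python3 -m pendant '[[[0,-0.0075,0.0144],[0,0,0],1],[[0,-0.0129,0.0287],[0,0,0],1],[[0,-0.0165,0.0436],[0,0,0],1],[[0,-0.018,0.054],[0,0,0],1],[[0,-0.018,0.059],[0,0,0],1],[[0,-0.018,0.061],[0,0,0],1],[[0,-0.018,0.061],[0,0,0],1],[[0,-0.018,0.061],[0,0,0],1]]'
```

```text
clock: 19.68
tcp_pos: [547.0, 64.8, 107.0]
ee_rot: [-0.536, 3.095, 0.0]
wrist_force: [0.1, 0.1, 0.1]
opening: 0.1
grasp_force: 0.0
```

```bash
python3 - <<'E'
from h import *
q=shot('side');p=shot('top')
a=cv2.resize(q['pixels'][130:250,140:290,::-1],None,fx=3,fy=3,interpolation=cv2.INTER_CUBIC)
b=cv2.resize(p['pixels'][110:230,160:265,::-1],None,fx=3,fy=3,interpolation=cv2.INTER_CUBIC)
cv2.imwrite('pics/t4.png',np.hstack([a,b]))
for n,r in(('top',p),('side',q)):
    for c in robot.cut_out('cam',r)[:2]: print(n,c['confidence'],c['bbox'],np.mean(np.argwhere(c['region']),0)[::-1])
T=np.array([574.9,121.8]);S=T-55*np.array([-.342,.9397])
print('stud expected',S,[proj(r,[*S,128]) for r in(p,q)])
E
```

```text
stud expected [593.71    70.1165] [array([230.74478791, 150.429293  ]), array([224.13407966, 186.85394518])]
```

View pics/t4.png

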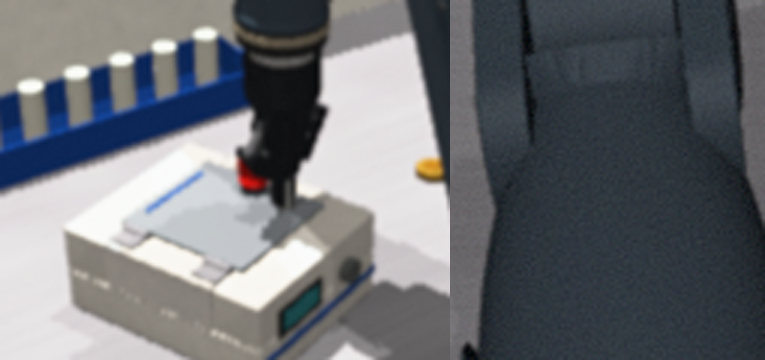

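The hatch looks shut, and the stud is seen partly behind the finger at about side pixel (224,188).

```bash
python3 -m pendant '[[[0,0,0.001],[0,0,0],1],[[0,0,0.0025],[0,0,0],1],[[0,0,0.0025],[0,0,0],1]]'; python3 -m pendant '[[[0,0,-0.04],[0,0,0],0.5],[[0,-0.04,-0.08],[0,0,0],0],[[0,-0.08,-0.08],[0,0,0],0],[[0,-0.12,-0.08],[0,0,0],0],[[0,-0.16,-0.08],[0,0,0],0],[[0,-0.19,-0.08],[0,0,0],0],[[0,-0.19,-0.08],[0,0,0],0]]'; python3 - <<'E'
from h import *
q=shot('side');p=shot('top')
c=[]
for n,r in(('top',p),('side',q)):
    h=cv2.cvtColor(r['pixels'],cv2.COLOR_RGB2HSV)
    m=cv2.inRange(h,(0,150,60),(6,255,255))|cv2.inRange(h,(174,150,60),(180,255,255))
    k,l,s,cc=cv2.connectedComponentsWithStats(m)
    for i in range(1,k):
        if s[i][4]>30: print(n,cc[i],s[i])
    ex=proj(r,[593.7,70.1,128]); i=1+np.argmin(np.linalg.norm(cc[1:]-ex,axis=1)+1e3*(s[1:,4]<30)); c.append(cc[i])
    if n=='top':
        (a,b,an)=cv2.minAreaRect(np.argwhere(l==i)[:,::-1].astype(np.float32)); print('rect',a,b,an)
print(c,tri(p,c[0],q,c[1]),atz(p,c[0],128))
cv2.imwrite('pics/t5.png',cv2.resize(p['pixels'][110:220,160:270,::-1],None,fx=5,fy=5,interpolation=cv2.INTER_CUBIC))
E
```

```text
clock: 20.13
tcp_pos: [547.2, 64.6, 105.7]
ee_rot: [-0.535, 3.093, -0.0]
wrist_force: [-9.6, -1.1, 28.2]
opening: -0.1
grasp_force: 14.1
clock: 20.72
tcp_pos: [611.7, -120.2, 183.2]
ee_rot: [-0.528, 3.097, -0.002]
wrist_force: [0.1, -0.5, -0.1]
opening: 42.6
grasp_force: 0.0
top [231.7721519  151.65822785] [227 147  10  10  79]
top [ 81.55696203 233.96202532] [ 77 230  10   9  79]
rect (231.5, 151.5) (9.0, 9.0) 90.0
side [223.81333333 188.26666667] [220 184   9  10  75]
side [132.08490566 287.43396226] [127 282  11  12 106]
[array([231.7721519 , 151.65822785]), array([223.81333333, 188.26666667])] (array([592.96770805,  69.34875723, 122.50987519]), np.float64(4.361903412032558)) [590.26931799  67.27159361 128.        ]
```

View pics/t5.png

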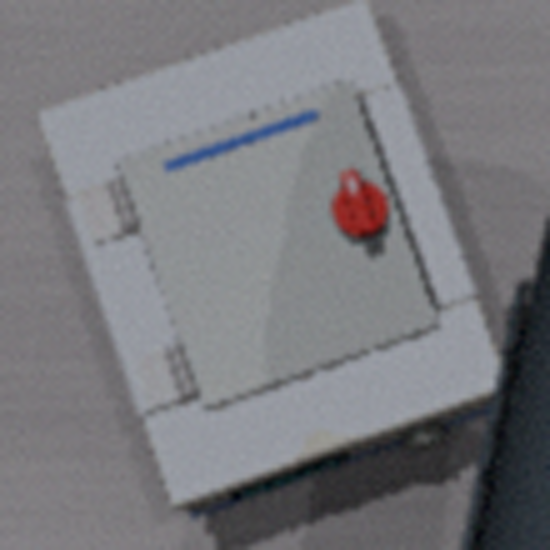

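The crop shows the hatch shut flat, with the stud's red flange at about (232,151.6) and its bar along the hinge direction.

```bash
python3 -c "
from h import *
to(593,69.8,165,200)"
```

```text
shift [-0.0453  0.1808  0.0183] rz -0.51 yaw -160.51 tilt [-0.0006  0.0002] clock 20.8167
```

```bash
python3 -m pendant '[[[-0.0453,0.1808,0.018],[0,0,-0.5],0.2],[[-0.0453,0.1808,0.018],[0,0,-0.5],0.2],[[-0.0453,0.1808,0.018],[0,0,-0.5],0.2],[[-0.0453,0.1808,0.018],[0,0,-0.5],0.2],[[-0.0453,0.1808,0.018],[0,0,-0.5],0.2],[[-0.0453,0.1808,0.018],[0,0,-0.5],0.2],[[-0.0453,0.1808,0.018],[0,0,-0.5],0.2],[[-0.0453,0.1808,0.018],[0,0,-0.5],0.2]]';python3 -c "
from h import *
to(593,69.8,122,200)"
```

```text
clock: 21.48
tcp_pos: [592.2, 71.5, 166.0]
ee_rot: [-0.551, 3.093, -0.0]
wrist_force: [-0.3, -0.7, -0.0]
opening: 33.8
grasp_force: 0.0
shift [-0.0001 -0.0019  0.044 ] rz 0.19 yaw -159.81 tilt [ 0.0003 -0.0001] clock 21.4833
```

```bash
python3 -m pendant '[[[0,-0.001,0.02],[0,0,0],0.2],[[0,-0.001,0.038],[0,0,0],0.2],[[0,-0.001,0.043],[0,0,0],0.2],[[0,-0.001,0.043],[0,0,0],0.2],[[0,-0.001,0.043],[0,0,0],0.5],[[0,-0.001,0.043],[0,0,0],1],[[0,-0.001,0.043],[0,0,0],1],[[0,-0.001,0.043],[0,0,0],1]]';python3 -c "
from h import *
o=robot.get_obs();print(o['wrist_force'],o['torque']);to(593,69.8,122,200)"
```

```text
clock: 22.15
tcp_pos: [593.4, 70.0, 123.8]
ee_rot: [-0.548, 3.092, -0.001]
wrist_force: [0.3, -2.0, 4.2]
opening: 7.9
grasp_force: 62.8
[ 0.29830181 -1.95704925  4.23113024] [-0.34100959  0.15188888 -0.04906029]
shift [ 0.0005 -0.      0.0018] rz 0.12 yaw -159.88 tilt [ 0.0017 -0.0001] clock 22.15
```

```bash
python3 -m pendant '[[[0,0,0.003],[0,0,0],1],[[0,0,0.006],[0,0,0],1],[[0,0,0.008],[0,0,0],1],[[0,0,0.008],[0,0,0],1],[[0,0,0.008],[0,0,0],1]]'
```

```text
clock: 22.57
tcp_pos: [593.5, 70.0, 116.0]
ee_rot: [-0.548, 3.091, -0.001]
wrist_force: [-2.7, -1.9, 10.0]
opening: 8.6
grasp_force: 63.7
```

```bash
python3 -m pendant '[[[0,0,0.001],[0,0,0],1],[[0,0,0.001],[0,0,0],1],[[0,0,0.001],[0,0,0],1]]'; python3 -m pendant '[[[0,0,0],[0,0,7],1],[[0,0,0],[0,0,14],1],[[0,0,0],[0,0,21],1],[[0,0,0],[0,0,21],1]]'; python3 -c "
from h import *
print(robot.get_obs()['torque'],robot.get_obs()['qpos'][5])"
```

```text
clock: 22.82
tcp_pos: [593.6, 70.0, 115.7]
ee_rot: [-0.548, 3.091, -0.001]
wrist_force: [-6.6, -2.0, 21.4]
opening: 8.2
grasp_force: 65.1
clock: 23.15
tcp_pos: [593.6, 70.2, 115.7]
ee_rot: [0.037, 3.139, 0.001]
wrist_force: [-5.9, -1.5, 21.4]
opening: 8.5
grasp_force: 65.0
[-0.32102963  1.3271144   0.03413894] 0.14150663898490642
```

```bash
python3 -m pendant '[[[0,0,0],[0,0,7],1],[[0,0,0],[0,0,14],1],[[0,0,0],[0,0,21],1],[[0,0,0],[0,0,28],1],[[0,0,0],[0,0,35],1],[[0,0,0],[0,0,42],1],[[0,0,0],[0,0,49],1],[[0,0,0],[0,0,56],1],[[0,0,0],[0,0,63],1],[[0,0,0],[0,0,69],1],[[0,0,0],[0,0,69],1],[[0,0,0],[0,0,69],1]]'; python3 -c "
from h import *
print(robot.get_obs()['torque']);to(593,70,140,110)"
```

```text
clock: 24.15
tcp_pos: [593.9, 70.6, 115.8]
ee_rot: [1.799, 2.573, 0.004]
wrist_force: [-3.7, 1.6, 19.5]
opening: 8.2
grasp_force: 64.8
[0.4372962  0.83229309 0.03722107]
shift [-0.0003 -0.001  -0.0242] rz 0.10 yaw 110.10 tilt [0.0033 0.0011] clock 24.15
```

```bash
python3 -m pendant '[[[0,0,0],[0,0,0],0.5],[[0,0,0],[0,0,0],0.2],[[0,0,0],[0,0,0],0.2],[[0,0,-0.01],[0,0,0],0.2],[[0,0,-0.03],[0,0,0],0.2],[[0,0,-0.07],[0,0,0],0.2],[[0,0,-0.1],[0,0,0],0.2],[[-0.04,0,-0.1],[0,0,0],0],[[-0.08,0,-0.1],[0,0,0],0],[[-0.12,0,-0.1],[0,0,0],0],[[-0.16,0,-0.1],[0,0,0],0],[[-0.19,0,-0.1],[0,0,0],0]]';python3 -m pendant '[[[-0.03,0,0],[0,0,0],0],[[-0.03,0,0],[0,0,0],0],[[-0.03,0,0],[0,0,0],0]]'; python3 - <<'E'
from h import *
q=shot('side');p=shot('top')
a=cv2.resize(p['pixels'][125:195,190:265,::-1],None,fx=6,fy=6,interpolation=cv2.INTER_CUBIC)
b=cv2.resize(q['pixels'][165:235,185:235,::-1],None,fx=6,fy=6,interpolation=cv2.INTER_CUBIC)
cv2.imwrite('pics/t6.png',np.hstack([a,b]))
for n,r in(('top',p),('side',q)):
    for t in('tip_box','bottle','tube_rack'):
        for c in robot.cut_out(t,r)[:1]: print(n,t,np.round(c['bbox'],1))
    h=cv2.cvtColor(r['pixels'],cv2.COLOR_RGB2HSV)
    m=cv2.inRange(h,(0,150,60),(6,255,255))|cv2.inRange(h,(174,150,60),(180,255,255))
    k,l,s,cc=cv2.connectedComponentsWithStats(m)
    print([(cc[i],s[i]) for i in range(1,k) if s[i][4]>30])
E
```

```text
clock: 25.15
tcp_pos: [658.6, -111.2, 214.4]
ee_rot: [1.8, 2.574, -0.0]
wrist_force: [0.9, 0.1, -0.6]
opening: 42.6
grasp_force: 0.0
clock: 25.4
tcp_pos: [668.6, -138.0, 213.6]
ee_rot: [-1.802, -2.573, 0.0]
wrist_force: [-0.9, 0.4, 0.8]
opening: 42.7
grasp_force: 0.0
top tip_box [405.1 184.2  46.1  34.7]
top bottle [ 99.9 140.7  77.2  48.9]
top tube_rack [101.6 140.3  76.   47.6]
[(array([231.37333333, 151.94666667]), array([226, 147,  12,  11,  75], dtype=int32)), (array([ 81.53246753, 234.05194805]), array([ 77, 230,  10,   9,  77], dtype=int32))]
side tip_box [371.4 174.1  12.8  22.1]
side bottle [134.4 305.   27.9  48. ]
side tube_rack [ 93.  254.1  86.   60.9]
[(array([224.25757576, 189.15151515]), array([220, 184,   9,  10,  66], dtype=int32)), (array([132.08490566, 287.43396226]), array([127, 282,  11,  12, 106], dtype=int32))]
```

View pics/t6.png

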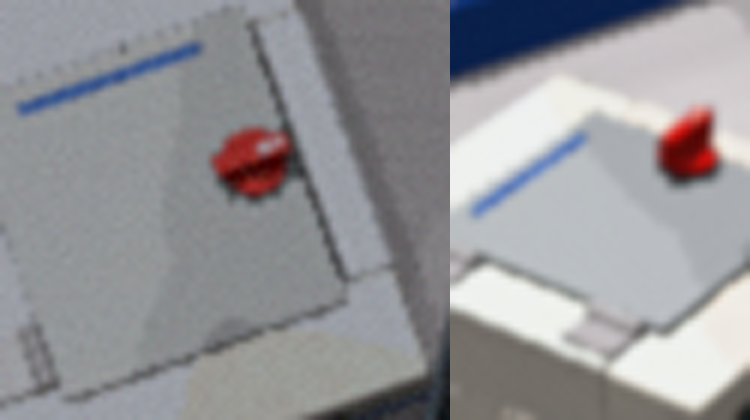

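The picture shows the hatch flush and the bar square to the hinge line, parallel to the blue stripe, with the stud partly raised. The bottle and rack boxes match the start in the side view; the tip box top box agrees within 2–3 px.

```bash
python3 -c "
from plant import robot
print(robot.hand_in())"
```

```text
the job is handed in; nothing more can be done
None
```

I put two discs in the tube, closed the hatch, and pushed the stud in and turned it a quarter turn; the last pictures show it square to the hinge and partly sprung up, consistent with locked, and I handed the job in at about 25 s of the 72 s allowed.

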